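# Unhitch the stray-piece bin and hold it tipped

### The arm

A 6-joint arm with a two-finger parallel gripper is mounted at the origin on the work surface. World frame = base frame: x ahead of the robot, y to its left, z up, the work surface at z = 0. Lengths are in m, angles in rad, forces in N, time in s.
With the tool pointing down it reaches from about 0.35 to 1 m from the base axis. Payload 7.1 kg.
Tool frame: the origin (TCP) lies at the very end of the fingers, on their centre line; the grasp point (between the pads) lies robot.hold_point_z behind it (robot.hold_point_z is the distance from the TCP to the grasp point, in m); z points along the fingers, y is the line along which they close (so a half turn about z gives the same grasp; the last joint's range is limited). The gripper opens to 85 mm and grips with 20 to 120 N. Pads are 22 mm wide; open, the fingers measure 114 mm over their backs; the gripper's body (76 mm by 85 mm) begins 54 mm behind the grasp point. The pads swing forward as they close: fully open they stand 13 mm farther back than shut.
Start: joints at [1.137, 0.423, 1.63, -0, 1.089, -0.019], TCP at [0.252, 0.572, 0.231] pointing down, gripper open.
Joint ranges: [-3, 3], [-0.9, 2.11], [0.09, 2.58], [-1.31, 4.45], [0.11, 2.69], [-2.54, 2.54]. Speed limits (rad/s): [2.39, 2.39, 3.01, 3.14, 3.14, 3.14].

### API

Orientations are given as [roll, pitch, yaw] about the fixed x, y, z axes, in that order (R = Rz(yaw) Ry(pitch) Rx(roll)).
In Python, from cell import robot gives the robot as it stands.
- The arm moves only by the shell command python3 -m crank 'ROWS' [FORCE]. ROWS is JSON, a list of rows, each an object with "fingers": the finger opening in cm, from 0 to 8.54; "xyz": the shift along the tool's x, y, z in cm, a list of three; "twist": the turn about the tool's z in degrees. In form: [{"fingers": fingers, "xyz": [dx, dy, dz], "twist": twist}, ...]. A call has 1 to 5 rows; each row shifts and turns the commanded pose from where the row before left it, along the tool's axes as they then stand; what a row does not reach is not made up. A row lasts 1/8 s, in which the tool goes at most 62.5 mm and 10.7 degrees, less where a joint would pass 70% of its speed; a pose out of reach is approached as far as the arm can. A call is refused whole if a number of a shift passes 6.25 or a number of a turn 10.7, either way. A call with a gripper value outside its range is refused whole. The fingers move at their own pace and stop on an object; FORCE is the grip in N (left out, the last holds). Time passes only in rows, so rows that do not move let the fingers close. It gives the time, the measured TCP pose, the force, the opening and the grip force at its end, in the units of the state.
- robot.observe(): the state, without advancing time (a new reading comes with each control period).
- robot.read_camera(name): name is "scene" or "side" or "wrist"; returns a dict with "frame" (420x560x3 uint8, red, green, blue), "fx", "fy", "cx", "cy" (pixels), "k1" (the pictures are not rectified: a ray, as slopes to the right and down, at radius r is drawn at 1 + k1 r^2 times it, then the intrinsics apply), "world_from_camera" (4x4, takes a point from camera to world coordinates); the wrist camera has in their place "tool_from_camera" (4x4, takes a point from camera to tool coordinates, whose origin is the TCP and whose axes are the flange's). Camera axes: x right, y down, z forward; pixel columns grow to the right and rows downward; lengths in m; the calibration is good to about 2 mm. A picture is of the moment at which its call begins: read the wrist's pose just before it. There is no depth.
- robot.finish_job(): hands the job in; it is judged then, once.
The state is a dict: "time": time; "joints": joint angles; "joint_vel": joint speeds; "joint_efforts": joint torques, N m; "eef_pos": TCP position; "tcp_rot": TCP orientation; "ft_force": force on the tool from outside, world axes, zero at the start; "ft_torque": the same for the moment, N m; "grip_width": finger opening in m; "gripper_force": force on a finger pad.
Only numpy, scipy, OpenCV 4.12 (cv2) and the standard library are available. Lean on these libraries where they do the work, as an engineer would, in place of code of your own. Each camera call takes 0.05 s, during which the arm holds its last target. There are 200 camera calls.

### The job

Tip the stray-piece bin on the bench for me and keep holding it. First set the steel counterweight spool over the upright spindle behind the bin, right down on its ledge, and let go of it; then take the latch blade beside the hitch, pull it sideways against its spring, lift the tongue off its ball, and finish still holding the bin by the latch or tongue, tipped steadily by about 25 degrees with the spool still on. Leave the cup, the paperweight and the tray where they are.

Things in the scene. Friction and masses are not known exactly. Their poses are not given: they have to be found in the camera images.
- bin: Open wooden bin, 140 (x) x 110 mm, 55 deep. Origin on its pivot axis (bin y), 95 mm above the bench, midway between the pivots; rim 30 mm above it. A tongue with the hitch coupler runs along -x, the spindle's ledge is on +x. It tips only tongue-end up, about y through the origin, 0 to 0.60 rad; locked level (play 1 degree) until the latch is pulled; falls level if let go. 2 to 6 N raise the tongue's end.
- bin_stand: Wooden stand fixed to the bench that carries the bin; origin on the bench right under the bin's origin, same axes as the level bin. Board 315 x 165 x 15 mm, x = -215 to +100 mm. Two cheeks at y = +-63 to +-74 mm, x within +-25 mm, 113 mm tall, hold the pivots. The ball (28 mm) stands at x = -180, y = 0, its top 76 mm above the bench.
- coupler (a point): Centre of the top of the hitch coupler at the end of the steel tongue: a cap 48 mm across that sits over the ball; bin frame x = -180, y = 0, z = -8 mm, 87 mm above the bench while level.
- latch_grip (a point): Centre of the latch's upright grip blade: dark wooden block, 26 mm long (bin x), 12 thick (bin y), 44 tall, beside the coupler. At the start x = -180, y = +36, z = +23 mm in the bin frame, 118 mm above the bench. The coupler's top is 31 mm lower; nothing higher within 60 mm. Pinch it across its thickness from above. It slides along bin y only and else moves with the bin, so it also lifts the tongue.
- latch (a joint): Sideways travel of the latch along the bin's +y (away from the coupler), in m: 0 = sprung shut and locking, 0.015 = end stop. It clears the ball from 0.009 on. The spring takes 4.5 N to start and 9 N at the stop, and shuts the latch when it is let go.
- spindle_foot (a point): Foot of the upright steel spindle, on its axis at the top of the wooden ledge: bin frame x = +105, y = 0, z = +20 mm, 115 mm above the bench; axes as the bin's. Spindle 12 mm across, 52 tall, the last 8 tapered. Ledge 60 mm wide (y), reaching 30 mm past the spindle on +x; the bin's end wall is 35 mm off on -x, its rim 10 mm above the ledge.
- spool: Steel counterweight spool, standing on the bench at the start, about 0.3 kg, 44 mm tall. Origin at the centre of its underside, z up its axis. Bottom flange 50 mm across and 8 thick, waist 28 across, top flange 40 across, from 28 to 44 mm above the origin; a 16 mm hole runs right through.
- cup: Copper cup, 72 mm across, 85 mm tall; origin at the centre of its underside. Bystander.
- paperweight: Domed glass paperweight, 76 mm across, 44 mm tall; origin at the centre of its underside. Bystander.
- tray: Round bamboo sorting tray with puzzle pieces, 180 mm across, 22 mm tall; origin at the centre of its underside. Bystander.
There are look-alikes about, which are no part of the job. Several things look just like the spool: the one meant starts farthest to the robot's left.

How it is judged:
By the outcome, as a careful person would: the job done as asked, in the order asked, and still so for the second after the job is handed in, while the arm keeps its last pose, push and grip.
It also fails if it takes over 54 s, if anything falls off the work surface, if the arm or the gripper's body presses on something with over 40 N, if the wrist force passes 120 N, or if a joint passes its speed limit or range.

## Working session

There is one attempt and no reset: what is moved stays moved. The work goes in short steps, Python scripts to look and compute and a shell command to move; the robot and the scene stay as the last step left them, time stands still between calls to the robot, and variables do not carry over. Pictures are saved under pics/ and viewed, at most 10 in all, crops included, and the job is handed in when it is done.

```bash
ls; mkdir -p pics; python3 - <<'E'
from cell import robot
import cv2,numpy as np
s=robot.observe(); print({k:np.round(v,3).tolist() if not isinstance(v,float) else v for k,v in s.items()}, robot.hold_point_z)
ims=[]
for n in("scene","side"):
    c=robot.read_camera(n); cv2.imwrite(f"pics/{n}0.png",c["frame"][:,:,::-1])
    print(n,c["fx"],c["fy"],c["cx"],c["cy"],c["k1"],np.round(c["world_from_camera"],3).tolist())
E
```

```text
pics
{'time': 0.0, 'joints': [1.137, 0.424, 1.631, 0.0, 1.089, -0.019], 'joint_vel': [0.0, 0.0, -0.001, -0.0, 0.0, 0.001], 'joint_efforts': [0.003, -55.737, -28.175, 0.0, 0.007, -0.0], 'eef_pos': [0.252, 0.572, 0.231], 'tcp_rot': [-3.14, -0.0, 2.727], 'ft_force': [-0.759, 0.512, -1.062], 'ft_torque': [0.02, 0.022, -0.015], 'gripper_force': 0.0, 'grip_width': 0.08549025288103382} 0.0187
scene 517.7686968419354 517.7686968419354 280.4519497598244 207.23034845873042 0.06948935706224463 [[0.803, 0.484, -0.347, 0.968], [0.596, -0.661, 0.457, -0.437], [-0.008, -0.573, -0.819, 0.986], [0.0, 0.0, 0.0, 1.0]]
side 430.6024108866267 430.6024108866267 278.53843942951875 204.2408179419388 -0.13868926425461928 [[0.974, -0.101, 0.203, 0.371], [-0.227, -0.467, 0.855, -0.808], [0.008, -0.879, -0.477, 0.613], [0.0, 0.0, 0.0, 1.0]]
```

View pics/scene0.png

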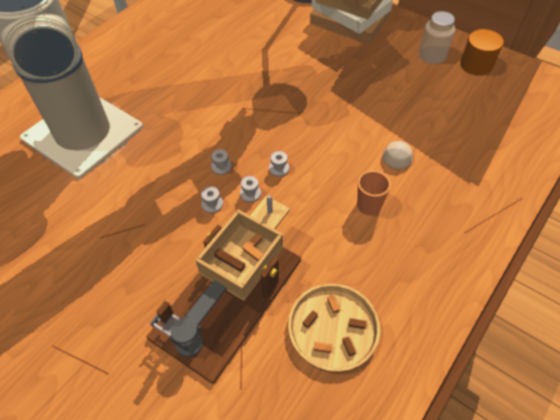

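View pics/side0.png

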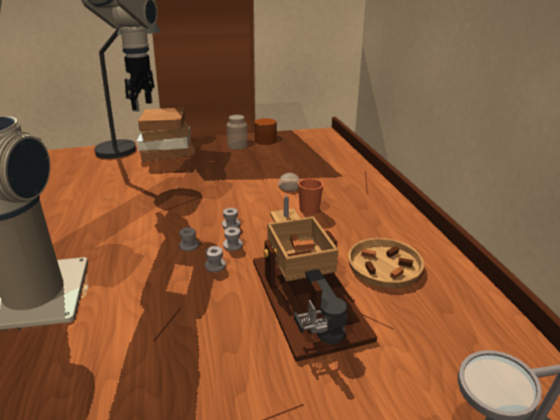

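The scene view shows four spool look-alikes, at scene pixels (221,161), (279,162), (250,188) and (211,199). The bin is at (240,252), the coupler at (185,328), the latch at (165,315) and the spindle at (269,205). I'll locate all of them and take one close crop.

```bash
cat > h.py <<'E'
import numpy as np,cv2
from cell import robot
from scipy.spatial.transform import Rotation as R
def ray(c,uv,T=None):
    K=np.array([[c["fx"],0,c["cx"]],[0,c["fy"],c["cy"]],[0,0,1]])
    p=cv2.undistortPoints(np.array([[uv]],float),K,np.array([c["k1"],0,0,0.]))[0,0]
    T=c["world_from_camera"] if T is None else T
    T=np.array(T); return T[:3,3],T[:3,:3]@np.r_[p,1]
def plane(c,uv,z,T=None):
    o,d=ray(c,uv,T); return o+d*(z-o[2])/d[2]
def tri(rays):
    A=np.zeros((3,3));b=np.zeros(3)
    for o,d in rays:
        d=d/np.linalg.norm(d);P=np.eye(3)-np.outer(d,d);A+=P;b+=P@o
    x=np.linalg.solve(A,b)
    return x,[np.linalg.norm(np.cross(x-o,d/np.linalg.norm(d))) for o,d in rays]
def proj(c,p,T=None):
    T=np.array(c["world_from_camera"] if T is None else T)
    q=T[:3,:3].T@(np.array(p)-T[:3,3]); q=q[:2]/q[2]; q=q*(1+c["k1"]*(q@q))
    return np.array([c["fx"]*q[0]+c["cx"],c["fy"]*q[1]+c["cy"]])
def wristT(c,s=None):
    s=s or robot.observe(); T=np.eye(4);T[:3,:3]=R.from_euler("xyz",s["tcp_rot"]).as_matrix();T[:3,3]=s["eef_pos"]
    return T@np.array(c["tool_from_camera"])
E
python3 - <<'E'
from h import *
S=robot.read_camera("scene");D=robot.read_camera("side")
for n,c,l in(("scene",S,[(221,157),(279,158),(250,184),(211,195)]),("side",D,[(188,233),(231,213),(233,233),(215,253)])):
    for u in l: print(n,u,np.round(plane(c,u,.044),3))
a=cv2.resize(S["frame"][140:390,140:310],None,fx=2.35,fy=2.35,interpolation=cv2.INTER_CUBIC)
b=cv2.resize(D["frame"][170:360,175:385],None,fx=1.9,fy=1.9,interpolation=cv2.INTER_CUBIC)
o=np.zeros((590,800,3),np.uint8);o[:a.shape[0],:a.shape[1]]=a;o[:b.shape[0],400:400+b.shape[1]]=b
cv2.imwrite("pics/crop1.png",o[:,:,::-1])
E
```

```text
scene (221, 157) [0.367 0.122 0.044]
scene (279, 158) [0.481 0.202 0.044]
scene (250, 184) [0.473 0.1   0.044]
scene (211, 195) [0.422 0.023 0.044]
side (188, 233) [0.36  0.113 0.044]
side (231, 213) [0.478 0.19  0.044]
side (233, 233) [0.469 0.09  0.044]
side (215, 253) [0.417 0.013 0.044]
```

View pics/crop1.png

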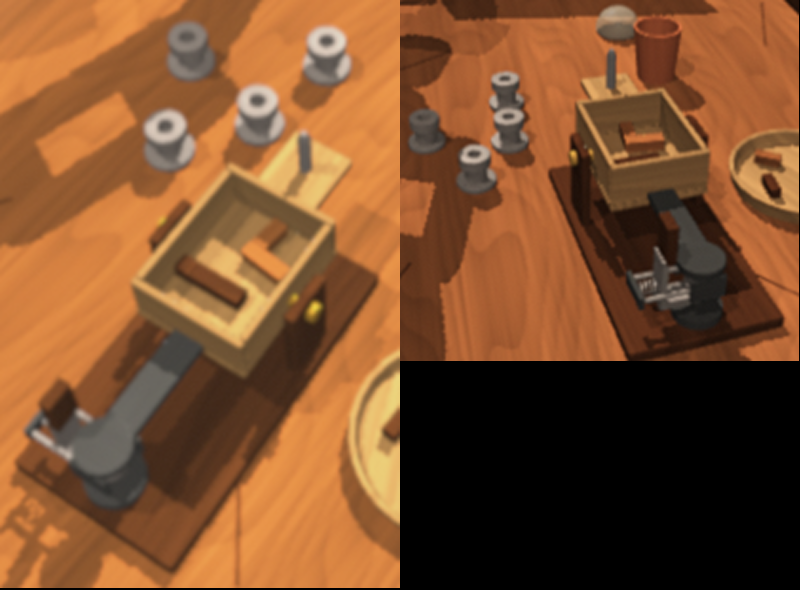

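```bash
python3 - <<'E'
from h import *
S=robot.read_camera("scene");D=robot.read_camera("side")
s=lambda x,y:ray(S,(140+x/2.35,140+y/2.35)); d=lambda x,y:ray(D,(175+(x-400)/1.9,170+y/1.9))
for n,a,b in(("tip .167",(304,133),(612,52)),("coupler .087",(103,447),(703,258)),("latch top .14?",(60,393),(668,220)),("spool .044",(327,40),(506,79)),("rimL",(232,170),(578,102)),("rimR",(333,225),(664,94)),("rim",(245,352),(707,153)),("rim",(137,287),(585,150)),("boardcorner",(172,568),(781,318))):
    x,e=tri([s(*a),d(*b)]); print(n,np.round(x,4),np.round(e,4))
p=lambda x,y,z:np.round(plane(S,(140+x/2.35,140+y/2.35),z)[:2],4)
print("brd",p(172,568,.015),p(378,278,.015),p(20,465,.015))
E
```

```text
tip .167 [0.587  0.0295 0.1619] [0.0016 0.0016]
coupler .087 [ 0.6069 -0.2569  0.0841] [0.0007 0.0007]
latch top .14? [ 0.571  -0.2539  0.134 ] [0.0004 0.0004]
spool .044 [0.4782 0.2059 0.0401] [0.0011 0.0011]
rimL [ 0.539  -0.013   0.1211] [0.0017 0.0017]
rimR [ 0.6433 -0.0064  0.117 ] [0.0011 0.0011]
rim [ 0.6537 -0.138   0.1158] [0.0026 0.0026]
rim [ 0.5345 -0.1364  0.1241] [0.0193 0.0193]
boardcorner [ 0.688  -0.2821  0.0083] [0.0001 0.0001]
brd [ 0.69   -0.2833] [0.671  0.0236] [ 0.5341 -0.294 ]
```

Rays from the two views agree to 1–2 mm. The spindle-to-coupler distance comes out at 287 mm (285 given), and bin +x points at a yaw of about 94°.

The spool candidates, by scene pixel and measured y:

| Scene pixel | y (m) |
|---|---|
| (221,157) | 0.12 |
| (279,158) | 0.20 |
| (250,184) | 0.10 |
| (211,195) | 0.02 |

I choose (279,158): it is farthest to the left, and the close crop shows an intact holed spool there. Moving above it.

```bash
python3 -m crank '[{"fingers":8.5,"xyz":[-5.1,-3.5,0],"twist":0},{"fingers":8.5,"xyz":[-5.1,-3.5,0],"twist":0},{"fingers":8.5,"xyz":[-5.1,-3.5,0],"twist":0},{"fingers":8.5,"xyz":[-5.1,-3.5,0],"twist":0},{"fingers":8.5,"xyz":[-5.1,-3.5,0],"twist":0}]' 60; python3 -m crank '[{"fingers":8.5,"xyz":[-5.1,-3.5,0],"twist":0},{"fingers":8.5,"xyz":[-5.1,-3.5,0],"twist":0},{"fingers":8.5,"xyz":[0,0,2],"twist":10.4},{"fingers":8.5,"xyz":[0,0,2],"twist":10.4},{"fingers":8.5,"xyz":[0,0,0],"twist":10.4}]';python3 -m crank '[{"fingers":8.5,"xyz":[0,0,0],"twist":10.4},{"fingers":8.5,"xyz":[0,0,0],"twist":10.4},{"fingers":8.5,"xyz":[0,0,0],"twist":10.2},{"fingers":8.5,"xyz":[0,0,0],"twist":0},{"fingers":8.5,"xyz":[0,0,0],"twist":0}]'
python3 - <<'E'
from h import *
s=robot.observe();c=robot.read_camera("wrist");cv2.imwrite("pics/w1.png",c["frame"][:,:,::-1])
T=wristT(c,s);print(s["eef_pos"],s["tcp_rot"],np.round(T,3).tolist())
print(proj(c,[.479,.204,.044],T))
E
```

```text
time: 0.92
eef_pos: [0.4155, 0.3074, 0.2315]
tcp_rot: [3.141, 0.0, 2.727]
ft_force: [0.8, 0.2, 0.1]
grip_width: 0.0848
gripper_force: 0.0
time: 1.55
eef_pos: [0.479, 0.2031, 0.1898]
tcp_rot: [-3.139, -0.001, 2.175]
ft_force: [-0.7, -0.1, -0.0]
grip_width: 0.085
gripper_force: 0.0
time: 2.17
eef_pos: [0.4799, 0.2039, 0.1914]
tcp_rot: [3.142, -0.0, 1.645]
ft_force: [-0.2, -0.0, -0.2]
grip_width: 0.0853
gripper_force: 0.0
[0.47985518 0.20389769 0.19136924] [ 3.14150165e+00 -4.94941288e-07  1.64466192e+00] [[0.997, 0.07, 0.022, 0.475], [0.074, -0.956, -0.283, 0.276], [0.001, 0.284, -0.959, 0.334], [0.0, 0.0, 0.0, 1.0]]
[273.61841811 195.78124335]
```

View pics/w1.png

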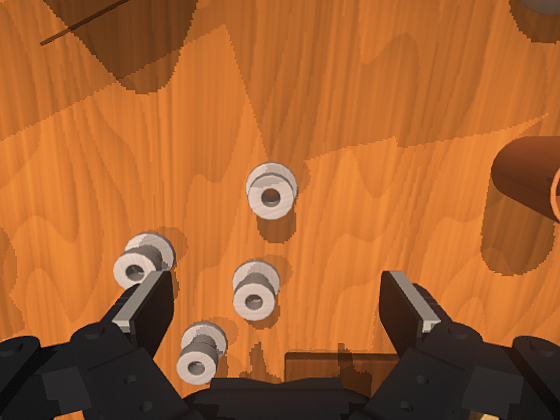

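The wrist view shows the chosen spool's top at (271,197), within 3 px of the prediction. The look-alikes are at (133,270), (254,300) and (196,367). The fingers frame the target along x with clear space.

```bash
python3 - <<'E'
from h import *
s=robot.observe();c=robot.read_camera("wrist");T=wristT(c,s)
f=c["frame"][140:235,230:320]; hsv=cv2.cvtColor(f,cv2.COLOR_RGB2HSV)
m=((hsv[...,1]<60)&(hsv[...,2]>120)).astype(np.uint8)
g=f.max(2); k,_=cv2.findContours(m,cv2.RETR_CCOMP,cv2.CHAIN_APPROX_NONE)
for q in k:
    if cv2.contourArea(q)>40:
        (u,v),r=cv2.minEnclosingCircle(q); p=plane(c,(u+230,v+140),.044,T); dw=p-s["eef_pos"]
        print(u+230,v+140,r,np.round(p,4), "tool cm",np.round(R.from_euler("xyz",s["tcp_rot"]).as_matrix().T@dw*100,2))
E
```

```text
271.5 190.44444274902344 28.099184036254883 [0.4769 0.2085 0.044 ] tool cm [ 0.48 -0.26 14.74]
270.3125 197.25 10.388081550598145 [0.4763 0.2025 0.044 ] tool cm [-0.11 -0.37 14.74]
273.0 184.5 20.500099182128906 [0.4778 0.2138 0.044 ] tool cm [ 1.   -0.14 14.74]
```

```bash
python3 -m crank '[{"fingers":8.5,"xyz":[-0.1,-0.3,5],"twist":0},{"fingers":8.5,"xyz":[0,0,5],"twist":0},{"fingers":8.5,"xyz":[0,0,4],"twist":0},{"fingers":8.5,"xyz":[0,0,3.5],"twist":0},{"fingers":8.5,"xyz":[0,0,0],"twist":0}]'; python3 -m crank '[{"fingers":2,"xyz":[0,0,0],"twist":0},{"fingers":2,"xyz":[0,0,0],"twist":0},{"fingers":2,"xyz":[0,0,0],"twist":0},{"fingers":2,"xyz":[0,0,0],"twist":0},{"fingers":2,"xyz":[0,0,0],"twist":0}]' 60
```

```text
time: 2.9
eef_pos: [0.4751, 0.202, 0.0142]
tcp_rot: [-3.137, 0.002, 1.642]
ft_force: [-0.3, -0.3, 0.6]
grip_width: 0.085
gripper_force: 0.0
time: 3.52
eef_pos: [0.4776, 0.203, 0.018]
tcp_rot: [3.14, -0.001, 1.641]
ft_force: [-2.1, -1.4, 8.6]
grip_width: 0.0379
gripper_force: 59.8
```

```bash
python3 -m crank '[{"fingers":2,"xyz":[0,0,-2],"twist":0},{"fingers":2,"xyz":[0,0,-5],"twist":0},{"fingers":2,"xyz":[0,0,-6],"twist":0},{"fingers":2,"xyz":[0,0,-6],"twist":0},{"fingers":2,"xyz":[0,0,-2],"twist":0}]'; python3 -m crank '[{"fingers":2,"xyz":[-4.8,1.9,0],"twist":0},{"fingers":2,"xyz":[-4.8,1.9,0],"twist":0},{"fingers":2,"xyz":[-4.8,1.9,0],"twist":0},{"fingers":2,"xyz":[-4.8,1.9,0],"twist":0},{"fingers":2,"xyz":[-4.8,1.9,0],"twist":0}]';python3 -m crank '[{"fingers":2,"xyz":[0,0,0],"twist":0},{"fingers":2,"xyz":[0,0,0],"twist":0},{"fingers":2,"xyz":[0,0,0],"twist":0}]'
python3 - <<'E'
from h import *
s=robot.observe();c=robot.read_camera("wrist");f=c["frame"][:,:,::-1]
cv2.imwrite("pics/w2.png",cv2.resize(f[60:420,40:520],None,fx=1.6,fy=1.6,interpolation=cv2.INTER_CUBIC))
T=wristT(c,s);print(s["eef_pos"],s["tcp_rot"],s["ft_force"])
print(proj(c,[.587,.0295,.167],T),"foot",proj(c,[.587,.0295,.115],T))
E
```

```text
time: 4.15
eef_pos: [0.4784, 0.2033, 0.2311]
tcp_rot: [3.135, -0.002, 1.641]
ft_force: [-0.3, 0.1, -3.9]
grip_width: 0.038
gripper_force: 61.7
time: 4.78
eef_pos: [0.5887, -0.0316, 0.2269]
tcp_rot: [3.141, -0.0, 1.641]
ft_force: [-0.2, 0.7, -3.0]
grip_width: 0.0376
gripper_force: 61.6
time: 5.15
eef_pos: [0.5878, -0.029, 0.2264]
tcp_rot: [-3.141, -0.0, 1.642]
ft_force: [0.5, 0.3, -3.5]
grip_width: 0.0378
gripper_force: 61.6
[ 0.58784238 -0.02900212  0.22639647] [-3.14113780e+00 -2.25589175e-04  1.64238238e+00] [ 0.45616446  0.26030774 -3.46874559]
[280.14538489 132.80420066] foot [279.23462429 127.77261447]
```

View pics/w2.png

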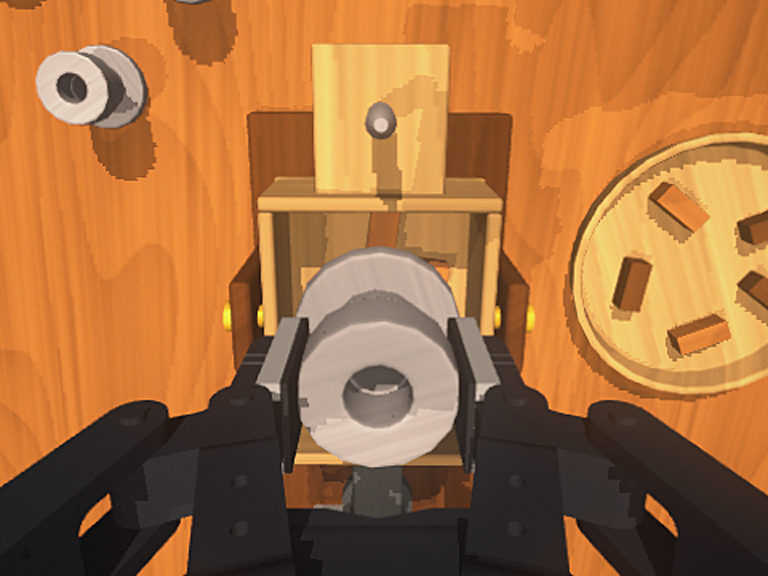

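The spool is held and looks upright, with its hole at crop (378,396), which is pixel (276,307). The spindle tip shows at crop (380,125), pixel (277,138), centred on the ledge. Next I compute the shift between them within this one camera.

```bash
python3 - <<'E'
from h import *
s=robot.observe();c=robot.read_camera("wrist");T=wristT(c,s);RT=R.from_euler("xyz",s["tcp_rot"]).as_matrix().T
px=lambda x,y:(40+x/1.6,60+y/1.6)
P=lambda x,y,z:plane(c,px(x,y),z,T)
t=lambda p:np.round(RT@(p-s["eef_pos"])*100,2)
z0=s["eef_pos"][2]-.018
print("topflange L/R/bottom/top",[t(P(*q,z0+.044)) for q in((299,385),(460,385),(379,467),(379,320))])
print("hole",t(P(378,397,z0+.044)),"hole L R T B",[t(P(*q,z0+.044)) for q in((343,396),(413,396),(378,364),(378,428))])
print("botflange top edge",t(P(378,248,z0+.008)),t(P(378,248,z0)),"L/R",t(P(299,305,z0+.004)),t(P(457,305,z0+.004)))
print("tip",t(P(380,125,.167)),P(380,125,.167),"foot",t(P(381,110,.115)))
print("ledge corners",t(P(312,44,.115)),t(P(449,44,.115)),t(P(316,192,.115)),t(P(444,192,.115)))
E
```

```text
topflange L/R/bottom/top [array([ 0.26, -1.75, -2.6 ]), array([ 0.26,  2.02, -2.6 ]), array([-2.  ,  0.13, -2.6 ]), array([ 1.91,  0.12, -2.6 ])]
hole [-0.06  0.1  -2.6 ] hole L R T B [array([-0.04, -0.72, -2.6 ]), array([-0.04,  0.93, -2.6 ]), array([ 0.8,  0.1, -2.6]), array([-0.9,  0.1, -2.6])]
botflange top edge [2.51 0.11 1.  ] [2.27 0.11 1.8 ] L/R [ 0.59 -2.27  1.4 ] [0.59 2.49 1.4 ]
tip [5.55 0.19 5.95] [0.58588711 0.02652058 0.167     ] foot [ 5.77  0.26 11.15]
ledge corners [ 8.5  -2.69 11.15] [ 8.5   3.16 11.15] [ 2.1  -2.72 11.15] [ 2.1   3.17 11.15]
```

```bash
python3 -m crank '[{"fingers":2,"xyz":[3,0.1,0],"twist":0},{"fingers":2,"xyz":[2.6,0,0],"twist":0},{"fingers":2,"xyz":[0,0,1.5],"twist":0},{"fingers":2,"xyz":[0,0,1.5],"twist":0},{"fingers":2,"xyz":[0,0,0],"twist":0}]'; python3 -m crank '[{"fingers":2,"xyz":[0,0,0],"twist":0},{"fingers":2,"xyz":[0,0,0],"twist":0}]'
python3 - <<'E'
from h import *
s=robot.observe();S=robot.read_camera("scene");D=robot.read_camera("side");W=robot.read_camera("wrist")
print(s["eef_pos"],"target",np.array([.58784,-.02900])+R.from_euler("z",1.6424).as_matrix()[:2]@[.0558,-.001,0])
o=np.zeros((600,800,3),np.uint8)
for i,(c,p) in enumerate(((S,(.587,.028,.18)),(D,(.587,.028,.18)))):
    u,v=proj(c,p).astype(int); k=cv2.resize(c["frame"][v-40:v+60,u-50:u+50],(400,400),interpolation=cv2.INTER_CUBIC); o[:400,400*i:400*i+400]=k
k=W["frame"][260:360,180:380];o[400:,:400]=cv2.resize(k,(400,200))
cv2.imwrite("pics/c3.png",o[:,:,::-1])
E
```

```text
time: 5.88
eef_pos: [0.5842, 0.0254, 0.1943]
tcp_rot: [-3.138, 0.0, 1.641]
ft_force: [0.6, -0.9, -2.2]
grip_width: 0.0379
gripper_force: 61.5
time: 6.12
eef_pos: [0.586, 0.0255, 0.1967]
tcp_rot: [3.141, 0.0, 1.641]
ft_force: [-0.6, 0.5, -2.3]
grip_width: 0.0377
gripper_force: 61.5
[0.58599925 0.02550544 0.19669561] target [0.58484537 0.02672856]
```

View pics/c3.png

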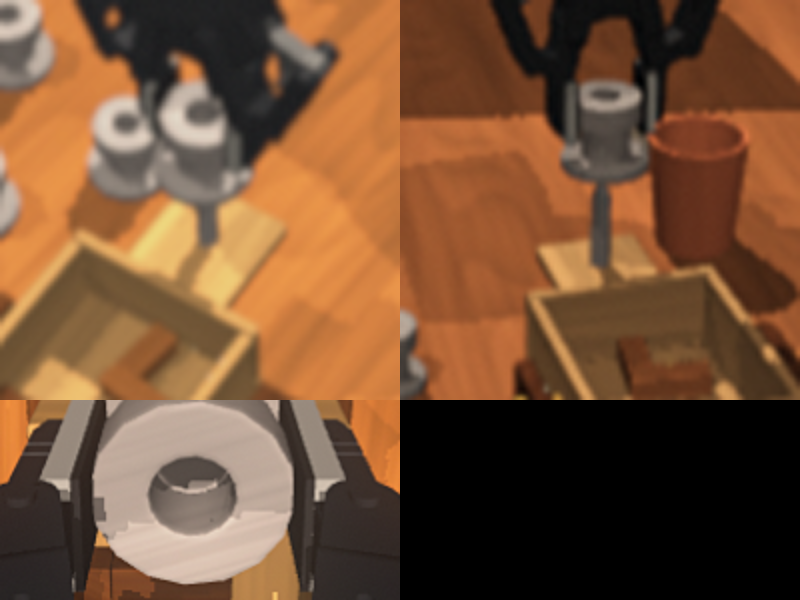

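In the fixed views the spool is upright and lined up over the spindle in both: scene flange at (204,185) against the spindle at (207,220), and side flange at (605,165) against (602,200). I'll nudge about 1 mm and lower.

```bash
python3 -m crank '[{"fingers":2,"xyz":[0.1,-0.1,0],"twist":0},{"fingers":2,"xyz":[0,0,0.5],"twist":0},{"fingers":2,"xyz":[0,0,0.8],"twist":0},{"fingers":2,"xyz":[0,0,0.6],"twist":0},{"fingers":2,"xyz":[0,0,0],"twist":0}]'; python3 -m crank '[{"fingers":2,"xyz":[0,0,0.5],"twist":0},{"fingers":2,"xyz":[0,0,0.5],"twist":0},{"fingers":2,"xyz":[0,0,0],"twist":0}]'
```

```text
time: 6.9
eef_pos: [0.584, 0.0268, 0.1764]
tcp_rot: [-3.14, -0.0, 1.641]
ft_force: [-0.1, -0.1, -2.9]
grip_width: 0.0378
gripper_force: 61.5
time: 7.28
eef_pos: [0.5842, 0.0268, 0.1668]
tcp_rot: [-3.141, -0.0, 1.641]
ft_force: [-0.3, 0.6, -3.4]
grip_width: 0.0375
gripper_force: 61.5
```

```bash
python3 -m crank '[{"fingers":2,"xyz":[0,0,0.8],"twist":0},{"fingers":2,"xyz":[0,0,0.8],"twist":0},{"fingers":2,"xyz":[0,0,0.8],"twist":0},{"fingers":2,"xyz":[0,0,0.3],"twist":0},{"fingers":2,"xyz":[0,0,0],"twist":0}]'; python3 -m crank '[{"fingers":2,"xyz":[0,0,0.2],"twist":0},{"fingers":2,"xyz":[0,0,0.2],"twist":0},{"fingers":2,"xyz":[0,0,0],"twist":0}]'
```

```text
time: 7.9
eef_pos: [0.5844, 0.0268, 0.14]
tcp_rot: [-3.141, -0.0, 1.641]
ft_force: [-0.0, 0.3, -2.3]
grip_width: 0.0377
gripper_force: 61.5
time: 8.28
eef_pos: [0.5845, 0.0268, 0.1363]
tcp_rot: [-3.141, -0.0, 1.641]
ft_force: [-0.1, -1.0, -2.7]
grip_width: 0.038
gripper_force: 61.5
```

```bash
python3 -m crank '[{"fingers":2,"xyz":[0,0,0.2],"twist":0},{"fingers":2,"xyz":[0,0,0.1],"twist":0},{"fingers":2,"xyz":[0,0,0],"twist":0}]';python3 -m crank '[{"fingers":2,"xyz":[0,0,0.1],"twist":0},{"fingers":2,"xyz":[0,0,0],"twist":0}]';python3 -m crank '[{"fingers":2,"xyz":[0,0,0.1],"twist":0},{"fingers":2,"xyz":[0,0,0],"twist":0}]'
```

```text
time: 8.65
eef_pos: [0.5845, 0.0268, 0.1332]
tcp_rot: [-3.141, -0.0, 1.641]
ft_force: [-0.1, 0.0, -3.2]
grip_width: 0.0379
gripper_force: 61.5
time: 8.9
eef_pos: [0.5846, 0.0269, 0.1329]
tcp_rot: [3.141, -0.0, 1.641]
ft_force: [-3.4, 0.2, 5.5]
grip_width: 0.0378
gripper_force: 62.4
time: 9.15
eef_pos: [0.5846, 0.0272, 0.1321]
tcp_rot: [3.141, -0.0, 1.641]
ft_force: [-4.4, 2.3, 6.9]
grip_width: 0.0377
gripper_force: 62.6
```

The spool met the ledge with its underside at z = 0.115 and the force rose there, so it is seated. Releasing it, then over to the latch.

```bash
python3 -m crank '[{"fingers":6.5,"xyz":[0,0,0],"twist":0},{"fingers":6.5,"xyz":[0,0,0],"twist":0},{"fingers":6.5,"xyz":[0,0,0],"twist":0},{"fingers":6.5,"xyz":[0,0,0],"twist":0}]'; python3 -m crank '[{"fingers":6.5,"xyz":[0,0,-2],"twist":0},{"fingers":6.5,"xyz":[0,0,-4],"twist":0},{"fingers":6.5,"xyz":[0,0,-4],"twist":0},{"fingers":5,"xyz":[-5,-0.6,0],"twist":0},{"fingers":5,"xyz":[-5,-0.6,0],"twist":0}]'; python3 -m crank '[{"fingers":5,"xyz":[-5,-0.6,0],"twist":0},{"fingers":5,"xyz":[-5,-0.6,0],"twist":0},{"fingers":5,"xyz":[-5,-0.6,0],"twist":0},{"fingers":5,"xyz":[-4.5,-0.6,0],"twist":0},{"fingers":5,"xyz":[0,0,0],"twist":0}]';python3 -m crank '[{"fingers":5,"xyz":[0,0,0],"twist":0},{"fingers":5,"xyz":[0,0,0],"twist":0}]'
python3 - <<'E'
from h import *
s=robot.observe();W=robot.read_camera("wrist");S=robot.read_camera("scene");T=wristT(W,s)
print(s["eef_pos"],s["tcp_rot"],"latch exp",proj(W,[.5691,-.2601,.140],T),"coupler",proj(W,[.605,-.2575,.087],T))
o=np.zeros((600,800,3),np.uint8);o[:420,:560]=W["frame"]
u,v=proj(S,(.587,.028,.14)).astype(int);o[:240,560:]=cv2.resize(S["frame"][v-40:v+40,u-40:u+40],(240,240))
D=robot.read_camera("side");u,v=proj(D,(.587,.028,.14)).astype(int);o[240:480,560:]=cv2.resize(D["frame"][v-40:v+40,u-40:u+40],(240,240))
cv2.imwrite("pics/w4.png",o[:,:,::-1])
E
```

```text
time: 9.65
eef_pos: [0.5846, 0.0268, 0.1313]
tcp_rot: [3.142, 0.0, 1.641]
ft_force: [0.1, -0.2, -0.2]
grip_width: 0.0648
gripper_force: 0.0
time: 10.28
eef_pos: [0.5799, -0.0745, 0.2322]
tcp_rot: [3.14, 0.0, 1.643]
ft_force: [-0.2, 0.4, -0.1]
grip_width: 0.0498
gripper_force: 0.0
time: 10.9
eef_pos: [0.569, -0.2729, 0.2311]
tcp_rot: [3.141, 0.001, 1.637]
ft_force: [0.2, 0.2, -0.2]
grip_width: 0.0501
gripper_force: 0.0
time: 11.15
eef_pos: [0.5695, -0.2687, 0.2312]
tcp_rot: [-3.141, -0.0, 1.642]
ft_force: [-0.5, 0.5, -0.7]
grip_width: 0.0502
gripper_force: 0.0
[ 0.56945104 -0.26870831  0.23123375] [-3.14127985e+00 -4.17123672e-04  1.64248409e+00] latch exp [274.85533897 203.46592634] coupler [318.02366915 186.89248407]
```

View pics/w4.png

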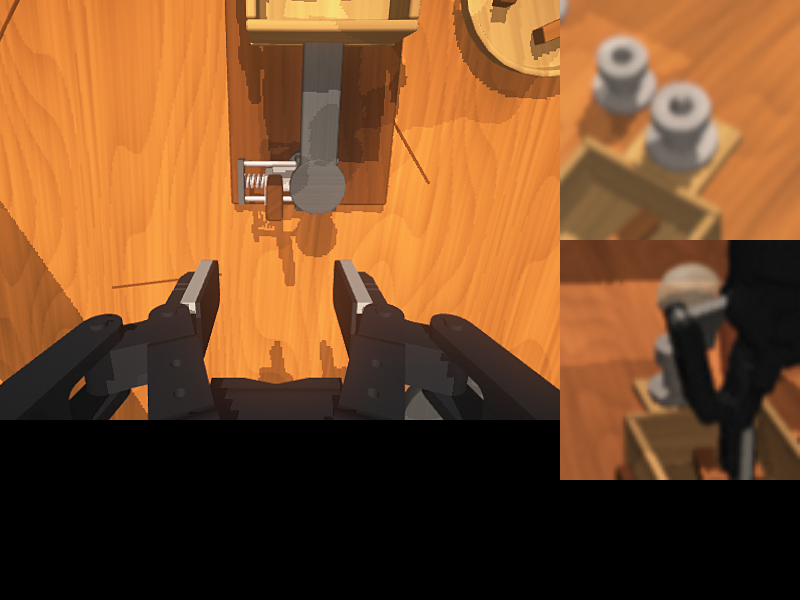

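The spool is seated on the ledge, spindle inside, in the scene inset at (683,120). The blade sits at (274,199) and the coupler at (318,187), both within 4 px of the expected positions. Descending onto the blade and pinching.

```bash
python3 -m crank '[{"fingers":5,"xyz":[0.9,0,3],"twist":0},{"fingers":5,"xyz":[0,0,5],"twist":0},{"fingers":5,"xyz":[0,0,3],"twist":0},{"fingers":5,"xyz":[0,0,2.2],"twist":0},{"fingers":5,"xyz":[0,0,0],"twist":0}]' 40; python3 -m crank '[{"fingers":0.6,"xyz":[0,0,0],"twist":0},{"fingers":0.6,"xyz":[0,0,0],"twist":0},{"fingers":0.6,"xyz":[0,0,0],"twist":0},{"fingers":0.6,"xyz":[0,0,0],"twist":0},{"fingers":0.6,"xyz":[0,0,0],"twist":0}]' 40
```

```text
time: 11.92
eef_pos: [0.5677, -0.2599, 0.0977]
tcp_rot: [-3.138, -0.002, 1.642]
ft_force: [0.2, 0.7, 0.7]
grip_width: 0.0504
gripper_force: 0.0
time: 12.55
eef_pos: [0.5677, -0.2614, 0.1008]
tcp_rot: [-3.14, 0.0, 1.641]
ft_force: [-7.4, -0.6, 7.1]
grip_width: 0.0113
gripper_force: 41.8
```

```bash
python3 -m crank '[{"fingers":0.6,"xyz":[0,-0.4,0],"twist":0},{"fingers":0.6,"xyz":[0,-0.4,0],"twist":0},{"fingers":0.6,"xyz":[0,-0.4,0],"twist":0},{"fingers":0.6,"xyz":[0,0,0],"twist":0},{"fingers":0.6,"xyz":[0,0,0],"twist":0}]' 60
```

```text
time: 13.18
eef_pos: [0.5593, -0.262, 0.1009]
tcp_rot: [3.136, 0.002, 1.641]
ft_force: [6.1, 3.3, 0.9]
grip_width: 0.0114
gripper_force: 61.0
```

```bash
python3 -m crank '[{"fingers":0.6,"xyz":[0,-0.3,0],"twist":0},{"fingers":0.6,"xyz":[0,-0.1,0],"twist":0},{"fingers":0.6,"xyz":[0,0,0],"twist":0}]'; python3 -m crank '[{"fingers":0.6,"xyz":[0,0,-0.4],"twist":0},{"fingers":0.6,"xyz":[0,0,-0.6],"twist":0},{"fingers":0.6,"xyz":[0.1,0,-0.5],"twist":0},{"fingers":0.6,"xyz":[0,0,0],"twist":0}]'
```

```text
time: 13.55
eef_pos: [0.5555, -0.2622, 0.1009]
tcp_rot: [3.136, 0.002, 1.641]
ft_force: [8.1, 3.7, -0.1]
grip_width: 0.0113
gripper_force: 61.0
time: 14.05
eef_pos: [0.5544, -0.2602, 0.1146]
tcp_rot: [3.138, 0.0, 1.641]
ft_force: [8.4, 6.0, -7.4]
grip_width: 0.0116
gripper_force: 59.5
```

```bash
python3 -m crank '[{"fingers":0.6,"xyz":[0.2,0,0],"twist":0},{"fingers":0.6,"xyz":[0.2,0,-0.5],"twist":0},{"fingers":0.6,"xyz":[0.1,0,-0.5],"twist":0},{"fingers":0.6,"xyz":[0.1,0,-0.6],"twist":0},{"fingers":0.6,"xyz":[0,0,0],"twist":0}]'
python3 - <<'E'
from h import *
o=np.zeros((400,800,3),np.uint8)
for i,n in enumerate(("scene","side")):
    c=robot.read_camera(n);u,v=proj(c,(.59,-.12,.1)).astype(int);o[:,400*i:400*i+400]=cv2.resize(c["frame"][v-90:v+90,u-90:u+90],(400,400),interpolation=cv2.INTER_CUBIC)
cv2.imwrite("pics/c5.png",o[:,:,::-1])
E
```

```text
time: 14.68
eef_pos: [0.5548, -0.2556, 0.1315]
tcp_rot: [3.136, 0.002, 1.641]
ft_force: [9.3, 0.4, -5.4]
grip_width: 0.0115
gripper_force: 59.4
```

View pics/c5.png

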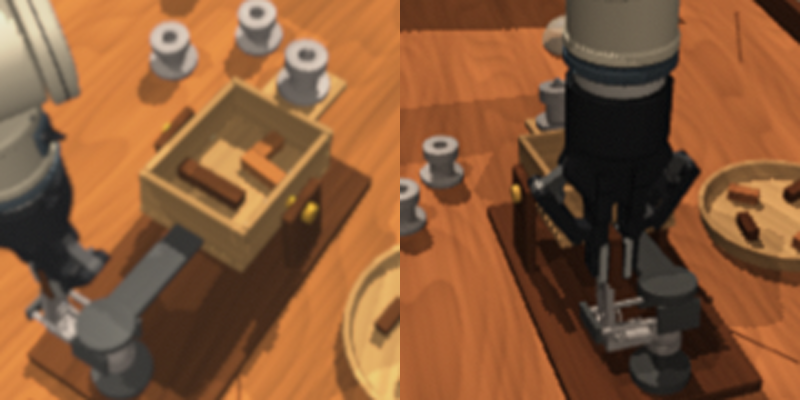

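The coupler is off its ball (side view, cap at (668,295) above the ball at (660,365)). The bin is tipping about 10° with the spool still on at (303,75). I'll carry on along the arc.

```bash
python3 -m crank '[{"fingers":0.6,"xyz":[0.2,0,-0.5],"twist":0},{"fingers":0.6,"xyz":[0.2,0,-0.5],"twist":0},{"fingers":0.2,"xyz":[0.2,0,-0.5],"twist":0},{"fingers":0.6,"xyz":[0.2,0,-0.5],"twist":0},{"fingers":0.6,"xyz":[0.2,0,-0.5],"twist":0}]';python3 -m crank '[{"fingers":0.6,"xyz":[0.3,0,-0.5],"twist":0},{"fingers":0.6,"xyz":[0.3,0,-0.5],"twist":0},{"fingers":0.6,"xyz":[0.3,0,-0.5],"twist":0},{"fingers":0.6,"xyz":[0,0,0],"twist":0},{"fingers":0.6,"xyz":[0,0,0],"twist":0}]'
```

```text
time: 15.4
eef_pos: [0.5539, -0.2459, 0.1562]
tcp_rot: [3.136, 0.003, 1.641]
ft_force: [8.4, -0.8, -6.3]
grip_width: 0.0114
gripper_force: 58.4
time: 16.02
eef_pos: [0.5537, -0.2374, 0.1716]
tcp_rot: [3.135, 0.004, 1.641]
ft_force: [9.1, -2.5, -5.3]
grip_width: 0.0115
gripper_force: 58.5
```

```bash
python3 - <<'E'
from h import *
o=np.zeros((400,800,3),np.uint8)
for i,n in enumerate(("scene","side")):
    c=robot.read_camera(n);u,v=proj(c,(.59,-.12,.12)).astype(int);print(n,u-80,v-80);o[:,400*i:400*i+400]=cv2.resize(c["frame"][v-80:v+80,u-80:u+80],(400,400),interpolation=cv2.INTER_CUBIC)
cv2.imwrite("pics/c6.png",o[:,:,::-1]); s=robot.observe();print(s["eef_pos"],s["ft_force"],s["grip_width"],s["joint_vel"])
E
```

```text
scene 143 182
side 225 168
[ 0.55361903 -0.23743762  0.17154366] [ 8.66995836 -2.23098844 -3.9109732 ] 0.011422999389546364 [-2.69638161e-05  1.75688140e-03  2.27814568e-04 -1.12953500e-03
 -6.62158899e-04  1.51626849e-03]
```

View pics/c6.png

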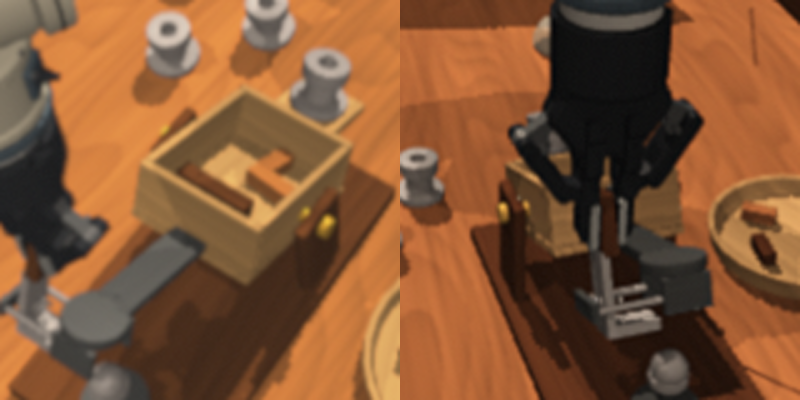

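```bash
python3 - <<'E'
from h import *
S=robot.read_camera("scene");D=robot.read_camera("side")
x,e=tri([ray(S,(143+98/2.5,182+320/2.5)),ray(D,(225+275/2.5,168+260/2.5))])
print("coupler",x,e,"rise",x[2]-.0841,"y shift",x[1]+.2569)
for t in(15,18,20,22,25,28): a=np.radians(t);print(t,"rise",round(.18*np.sin(a)-.008*(np.cos(a)-1),4),"dx",round(.18*(1-np.cos(a))-.008*np.sin(a),4))
# spool top centre, scene: bin frame (105,0,64)
bx=np.array([-.0715,.9974,0]);o=np.array([.5846,.0268,.095])-.105*bx
print("meas",143+325/2.5,182+63/2.5,"level pred",proj(S,o+.105*bx+[0,0,.064]))
for t in(15,20,25): a=np.radians(t);print(t,proj(S,o+bx*(.105*np.cos(a)+.064*np.sin(a))+np.array([0,0,-.105*np.sin(a)+.064*np.cos(a)])),"cpl scene",proj(S,o+bx*(-.18*np.cos(a)-.008*np.sin(a))+np.array([0,0,.18*np.sin(a)-.008*np.cos(a)])))
E
```

```text
coupler [ 0.60681452 -0.2452116   0.15197045] [np.float64(0.0003965214985475791), np.float64(0.00039652149854753317)] rise 0.06787045085945918 y shift 0.011688397142656154
15 rise 0.0469 dx 0.0041
18 rise 0.056 dx 0.0063
20 rise 0.062 dx 0.0081
22 rise 0.068 dx 0.0101
25 rise 0.0768 dx 0.0135
28 rise 0.0854 dx 0.0173
meas 273.0 207.2 level pred [267.79141257 198.5089615 ]
15 [271.70156929 202.61050528] cpl scene [179.76302409 317.41516187]
20 [272.49553771 204.69522696] cpl scene [179.80730412 311.98564671]
25 [273.03592231 207.10040349] cpl scene [180.37908966 305.92582206]
```

Estimates of the tilt are 22° from the coupler's rise, 24° from the TCP and 25° from the spool. A small extra lift of about 2° centres it.

```bash
python3 -m crank '[{"fingers":0.6,"xyz":[0.15,0,-0.3],"twist":0},{"fingers":0.6,"xyz":[0.15,0,-0.3],"twist":0},{"fingers":0.6,"xyz":[0,0,0],"twist":0},{"fingers":0.6,"xyz":[0,0,0],"twist":0}]';python3 -m crank '[{"fingers":0.6,"xyz":[0,0,0],"twist":0},{"fingers":0.6,"xyz":[0,0,0],"twist":0},{"fingers":0.6,"xyz":[0,0,0],"twist":0},{"fingers":0.6,"xyz":[0,0,0],"twist":0},{"fingers":0.6,"xyz":[0,0,0],"twist":0}]'
python3 - <<'E'
from h import *
o=np.zeros((400,800,3),np.uint8)
for i,n in enumerate(("scene","side")):
    c=robot.read_camera(n);u,v=proj(c,(.59,-.12,.12)).astype(int);o[:,400*i:400*i+400]=cv2.resize(c["frame"][v-80:v+80,u-80:u+80],(400,400),interpolation=cv2.INTER_CUBIC)
cv2.imwrite("pics/c7.png",o[:,:,::-1])
E
```

```text
time: 16.73
eef_pos: [0.5531, -0.2339, 0.1772]
tcp_rot: [3.136, 0.003, 1.641]
ft_force: [7.5, -0.6, -4.8]
grip_width: 0.0111
gripper_force: 58.4
time: 17.35
eef_pos: [0.5531, -0.234, 0.1771]
tcp_rot: [3.136, 0.003, 1.641]
ft_force: [8.9, -2.0, -6.2]
grip_width: 0.0114
gripper_force: 58.4
```

View pics/c7.png

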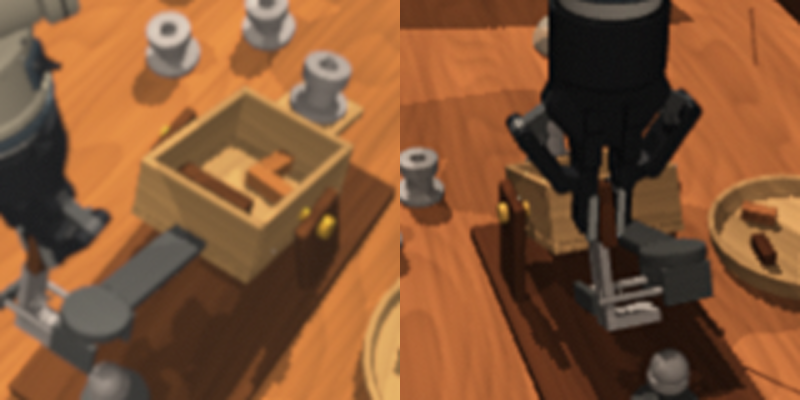

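The coupler cap has risen to crop (97,312), scene row 307, which gives about 24–25°. The spool is still on its ledge at (320,85), the blade is gripped at 58 N, and the pose is steady. Handing in.

```bash
python3 -c "
from cell import robot
print(robot.finish_job())"
```

```text
the job is handed in; nothing more can be done
None
```

I set the spool on the spindle down to its ledge and let go. I then pulled the latch, lifted the tongue off its ball, and handed the job in at about 17 s, still gripping the blade with the bin steady at about 25° (camera estimate) and the spool on; the cup, paperweight and tray were not touched.

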